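Stow the knee frame in the stay-lidded parts chest

ROBOT

A 7-joint arm with a two-finger parallel gripper is mounted at the origin on the work surface. World frame = base frame: x ahead of the robot, y to its left, z up, the work surface at z = 0. Lengths are in mm, angles in rad, forces in N, time in s.
With the tool pointing down it reaches from about 375 to 925 mm from the base axis. Payload 3.1 kg.
Tool frame: the origin (TCP) lies between the finger pads; the fingertips stand 17 mm ahead of it and the grasp point (between the pads) lies 2 mm behind it; z points along the fingers, y is the line along which they close (so a half turn about z gives the same grasp; the last joint's range is limited). The gripper opens to 85 mm and grips with 20 to 120 N. Pads are 22 mm wide; open, the fingers measure 114 mm over their backs; the gripper's body (76 mm by 85 mm) begins 54 mm behind the grasp point. The pads swing forward as they close: fully open they stand 13 mm farther back than shut.
Start: joints at [-1.215, 0.383, 0.044, 1.598, -0.018, 1.161, -0.05], TCP at [284.929, 584.225, 248.269] pointing down, gripper open.
Joint ranges: [-2.61, 2.61], [-0.41, 2.15], [-1.48, 1.57], [0, 2.5], [-1.57, 4.71], [0.05, 1.97], [-2.85, 2.85]. Speed limits (rad/s): [2.79, 2.79, 3.14, 3.14, 3.14, 3.14, 3.14].

INTERFACE

Orientations are given as a unit quaternion [w, x, y, z].
In Python, from cell import sensors, imaging, workorder, models gives the robot as it stands.
- The arm moves only by the shell command python3 -m pendant 'ROWS'. ROWS is JSON, a list of rows, each an object of numbers: "dx", "dy", "dz": the shift along the tool's x, y, z in cm; "yaw": the turn about the tool's z in degrees; "fingers": the closure, from -1 (fully open) to 1 (shut), so that 0 is half open. A call has 1 to 12 rows; each row is the pose to reach, as a shift and turn from the pose commanded when the call began, along the tool's axes at that moment; what a row does not reach only later rows make up. A row lasts 1/8 s, in which the tool goes at most 62.5 mm and 10.7 degrees, less where a joint would pass 70% of its speed; a pose out of reach is approached as far as the arm can. A call with a gripper value outside its range is refused whole. The fingers move at their own pace and stop on an object; the grip force is fixed at half the most. Time passes only in rows, so rows that repeat a pose let the fingers close. It gives the time, the measured TCP pose, the force, the opening and the grip force at its end, in the units of the state.
- sensors.read_state(): the state, without advancing time (a new reading comes with each control period).
- imaging.grab_frame(name): name is "scene" or "top" or "wrist"; returns a dict with "color" (480x640x3 uint8, red, green, blue), "fx", "fy", "cx", "cy" (pixels), "distortion" ([k1, k2, p1, p2, k3] as OpenCV has them; the pictures are not rectified), "extrinsics" (4x4, takes a point from camera to world coordinates); the wrist camera has in their place "mount" (4x4, takes a point from camera to tool coordinates, whose origin is the TCP and whose axes are the flange's). Camera axes: x right, y down, z forward; pixel columns grow to the right and rows downward; lengths in mm; the calibration is good to about 2 mm. A picture is of the moment at which its call begins: read the wrist's pose just before it. There is no depth.
- workorder.hand_in(): hands the job in; it is judged then, once.
Trained networks look in a picture, given as the dict that the camera call returned (one of the last four; its "shot" number tells which), for a name from the list of things; names that differ only in an ending like _2 or _b are one class to them, and where a whole thing is asked for, a point or a joint stands for the part that bears it (a point fixed in the world has none). Each returns a list of dicts, best first, with "confidence" (0 to 1); they miss things now and then, are a little off and sometimes report something else, mostly with a low value. They report only what shows in the picture. A call takes as long as a camera call. They do not tell look-alikes from the thing itself.
- models.boxes_of(label, picture): "rect" ([centre column, centre row, width, height] in pixels, round what is visible of it).
- models.landmark_of(label, picture): "uv" ([column, row] in pixels: a listed point, or the origin of a listed thing).
The state is a dict: "time_s": time; "joint_positions": joint angles; "joint_vel": joint speeds; "joint_torque": joint torques, N m; "eef_pos": TCP position; "eef_rot": TCP orientation; "force": force on the tool from outside, world axes, zero at the start; "wrist_torque": the same for the moment, N m; "gripper_width": finger opening in mm; "finger_force": force on a finger pad.
Only numpy, scipy, OpenCV 4.12 (cv2) and the standard library are available. Lean on these libraries where they do the work, as an engineer would, in place of code of your own. Each camera call takes 0.05 s, during which the arm holds its last target. There are 200 camera calls.

TASK

Put the silver knee frame away in the grey parts chest: raise the chest lid until its folding stay locks, then lay the frame base down inside the low border of the empty black cradle without dropping it. After that push the stay's elbow back through straight to unlock it and lower the lid fully shut by hand, without letting it slam; do not disturb the other parts on the bench.

Things in the scene. Friction and masses are not known exactly. Their poses are not given: they have to be found in the camera images.
- chest: Fixed grey steel open chest, 210 mm (its x) by 280 (y) by 90 high, 5 mm walls and floor. Origin: centre of its underside. Front (handle side) faces its own -x, hinge along the +x rim, z up. Two fixed inserts lie inside at y = +70 and -40 mm, 12 mm in front of its centre: the cradle and the bushing block, which change places. The folding stay runs inside along the -y wall.
- lid_hinge (a point): Point on the lid's hinge axis, middle of its length: 105 mm behind the chest's centre (+x of the chest), 93 mm over the bench. The axis runs along the chest's y.
- lid (a joint): Lid angle: 0 shut, grows as the lid (210 by 280 by 6 mm, about 0.7 kg) rises. The stay stops it at about 1.47 (nearly upright); locked it rests at about 1.46. An unlocked lid stays where it is left from about 1.35 up (0.1 N m friction, damping 0.15 N m s/rad); lower down it falls and slams unless held.
- lid_handle (a point): Middle of the lid's handle, a round bar 12 mm thick, 120 mm long, parallel to the hinge, 250 mm from the hinge axis, in the lid's plane, its centre 40 mm off the lid's front edge; a round arm at each end carries it. It swings with the lid; a pinch across the bar lets it turn in the fingers. Lifting takes 3 to 6 N.
- stay (a joint): Angle of the stay's elbow: 0 with the lid shut (folded), grows as the stay unfolds; 2.93 is straight, 3.13 the stop 0.2 past straight. Above 3.03 it is locked and carries the lid. When the lid is raised to 1.46 to 1.47 and let go, a light spring snaps the elbow forward through straight to the stop. Bent back to 2.2 to 2.7 it stays broken.
- stay_knuckle (a point): Middle of the dark round knuckle on the stay's elbow: 24 mm diameter, 24 long, axis along the chest's y, 111 mm off its middle on the -y side. Links 98 mm; the lower turns on the wall 35 mm in front of the chest's centre, 63 mm up. Locked, the knuckle is about 57 mm over the rim. A push from the front of 25 to 35 mm along its arc (to the hinge and down; a few N) breaks the stay; pushed up it jams.
- bushing_block: The fixed insert in the other bay: wooden block 132 by 76 by 28 mm with two yellow bushings on it, top 63 mm over the bench; leave it alone. Origin: centre of its underside.
- cradle: Fixed black plastic cradle on the chest's floor, 132 mm (x) by 76 mm (y), axes parallel to the chest's. Origin: centre of its underside, 5 mm over the bench. The pad is 4 mm thick, with a border 10 mm high (over the origin) round a pocket 120 by 66 mm. The frame lies in it with its long axis along the cradle's x, either way round.
- knee_frame: Silver U-shaped knee frame, 100 mm long (x), 50 wide (y), 50 high, about 0.4 kg: base plate 10 mm thick, two upright cheeks 8 mm thick along its long sides, 34 mm apart, open at top and ends. Origin: centre of the underside of its base, z up. Stands base down on the bench in front of the chest; it and the pivot sleeve change places.
- pivot_sleeve: Bystander: bronze tube standing on end, 48 mm in diameter, 75 mm high, origin at the centre of its foot.
- loose_bushing: Bystander: yellow ring-shaped bushing on the bench, 60 mm in diameter, 40 mm high, origin at the centre of its foot.
- shin_plate: Bystander: flat black carbon plate, 180 by 70 by 8 mm, lying on the bench behind the chest, origin at the centre of its underside.
There are look-alikes about, which are no part of the job. Of the things that look like the knee_frame, take the one that is nearest to the robot's base at the start.

How it is judged (in metres and radians):
On the way, in this order (a step that is already met when the one before it is completed fails the run):
1. the lid is up and its stay locked past straight (value of joint stay above 3.03 rad and value of joint lid above 1.4 rad), for 0.2 s.
2. the knee frame lies base down inside the cradle's border, let go, under the locked lid (all of step 1 and x of knee_frame in the frame of cradle between -0.013 and 0.013 m and y of knee_frame in the frame of cradle between -0.011 and 0.011 m and z of knee_frame in the frame of cradle between 0 and 0.008 m and angle between knee_frame's own z axis and vertical below 0.08 rad and angle between the x axis of knee_frame and the x axis of cradle, either way round below 0.25 rad and linear speed of knee_frame below 0.02 m/s and contact force between the fingers and knee_frame below 0.1 N), for 0.2 s.
3. the stay's elbow is broken back through straight while the lid is still up (value of joint stay below 2.72 rad and value of joint lid above 1 rad).
At the end, for the whole second after the job is handed in: The lid is shut (within 0.03 rad) and still; the knee frame lies at rest, base down, in the cradle's pocket, along it (within 13 mm, 11 mm and 0.25 rad of the middle) (x of knee_frame in the frame of cradle between -0.013 and 0.013 m and y of knee_frame in the frame of cradle between -0.011 and 0.011 m and z of knee_frame in the frame of cradle between 0 and 0.008 m and angle between knee_frame's own z axis and vertical below 0.08 rad and angle between the x axis of knee_frame and the x axis of cradle, either way round below 0.25 rad and linear speed of knee_frame below 0.02 m/s and value of joint lid below 0.03 rad and velocity of joint lid between -0.05 and 0.05 rad/s); the robot touches nothing.
It fails at once if the lid slams (falls faster than 2 rad/s near shut) (value of joint lid below 0.4 rad and velocity of joint lid below -2 rad/s).
It fails at once if the knee frame is dropped into the chest (horizontal distance between knee_frame and cradle below 0.12 m and linear speed of knee_frame above 0.6 m/s and contact force between the fingers and knee_frame below 0.3 N).
It fails at once if the pivot sleeve is disturbed (moved over 20 mm) (distance of pivot_sleeve from where it was at the start of the episode above 0.02 m).
It fails at once if the loose bushing is disturbed (moved over 20 mm) (distance of loose_bushing from where it was at the start of the episode above 0.02 m).
It fails at once if the shin plate is disturbed (moved over 20 mm) (distance of shin_plate from where it was at the start of the episode above 0.02 m).
It also fails if it takes over 72 s, if anything falls off the work surface, if the arm or the gripper's body presses on something with over 40 N, if the wrist force passes 120 N, or if a joint passes its speed limit or range.

## Working session

There is one attempt and no reset: what is moved stays moved. The work goes in short steps, Python scripts to look and compute and a shell command to move; the robot and the scene stay as the last step left them, time stands still between calls to the robot, and variables do not carry over. Pictures are saved under pics/ and viewed, at most 10 in all, crops included, and the job is handed in when it is done.

```bash
mkdir -p pics
cat > h.py <<'E'
import numpy as np, cv2
from cell import sensors, imaging, workorder, models
from scipy.spatial.transform import Rotation as R
def pose():
    s=sensors.read_state(); q=s["eef_rot"]; T=np.eye(4)
    T[:3,:3]=R.from_quat([q[1],q[2],q[3],q[0]]).as_matrix(); T[:3,3]=s["eef_pos"]; return T
def grab(n):
    T=pose() if n=="wrist" else None
    p=imaging.grab_frame(n); p["E"]=np.array(p["extrinsics"]) if n!="wrist" else T@np.array(p["mount"]); return p
def K(p): return np.array([[p["fx"],0,p["cx"]],[0,p["fy"],p["cy"]],[0,0,1.]])
def ray(p,uv):
    n=cv2.undistortPoints(np.array([[uv]],float),K(p),np.array(p["distortion"],float))[0,0]
    return p["E"][:3,3], p["E"][:3,:3]@np.array([n[0],n[1],1])
def atz(p,uv,z):
    o,d=ray(p,uv); return o+d*(z-o[2])/d[2]
def proj(p,X):
    W=np.linalg.inv(p["E"]); r,_=cv2.Rodrigues(W[:3,:3])
    return cv2.projectPoints(np.array(X,float).reshape(-1,3),r,W[:3,3],K(p),np.array(p["distortion"],float))[0].reshape(-1,2)
def save(p,f,crop=None,s=1):
    im=p["color"][:,:,::-1]
    if crop: a,b,c,d=crop; im=im[b:d,a:c]
    cv2.imwrite("pics/"+f,cv2.resize(np.ascontiguousarray(im),None,fx=s,fy=s))
E
python3 - <<'E'
from h import *
np.set_printoptions(precision=1,suppress=True)
ps={n:grab(n) for n in("scene","top")}
for n,p in ps.items():
    save(p,n+".png"); print(n,p["E"].tolist(),p["fx"])
    for l,z in dict(chest=0,lid_hinge=93,lid_handle=93,bushing_block=35,cradle=5,knee_frame=0,pivot_sleeve=0,loose_bushing=0,shin_plate=0).items():
        for r in models.landmark_of(l,p)[:4]: print(n,l,round(r["confidence"],2),np.array(r["uv"]),atz(p,r["uv"],z))
E
```

```text
scene [[-0.1343557954232971, 0.6599605274757275, -0.7391891655118686, 1276.363906359704], [0.9908604505724524, 0.09851035129748163, -0.09214813171520918, 66.97747941091086], [0.012003654757194221, -0.744813945130733, -0.6671642222206343, 756.3291886809177], [0.0, 0.0, 0.0, 1.0]] 456.7021389664678
scene chest 0.69 [365.1 292.8] [564.6 102.    0. ]
scene lid_hinge 0.59 [413.6 259.9] [541.7 195.5  93. ]
scene lid_handle 0.9 [301.5 257.8] [570.4 -41.5  93. ]
scene lid_handle 0.61 [413.9 261.2] [545.7 196.   93. ]
scene knee_frame 0.82 [223.5 231.7] [ 403.1 -270.8    0. ]
scene knee_frame 0.72 [242.7 276.1] [ 553.3 -182.4    0. ]
scene knee_frame 0.59 [173. 222.] [ 384.  -412.7    0. ]
scene pivot_sleeve 0.65 [189.6 280.4] [ 584.4 -299.     0. ]
scene loose_bushing 0.73 [129.3 251.7] [ 511.4 -475.4    0. ]
scene loose_bushing 0.24 [490.4 280.6] [483.6 386.8   0. ]
scene shin_plate 0.74 [484.9 279.1] [480.4 375.    0. ]
top [[-0.0045002937020821926, -0.9926108170916524, 0.12125804364757305, 405.7470153249175], [-0.9999268097474187, 0.003104996464585659, -0.01169333764604906, -11.876383474648183], [0.011230427638545051, -0.12130179219449583, -0.9925521410512692, 1261.5336921676487], [0.0, 0.0, 0.0, 1.0]] 552.775983173694
top chest 0.64 [266.4 235.1] [558.6  91.9   0. ]
top lid_hinge 0.78 [216.6 233.7] [550.6 190.   93. ]
top lid_handle 0.75 [328.5 226.2] [566.  -48.1  93. ]
top knee_frame 0.8 [489.8 311.1] [ 383.1 -416.     0. ]
top knee_frame 0.74 [385.7 239.7] [ 547.  -182.3    0. ]
top knee_frame 0.72 [423.7 301.1] [ 406.4 -266.1    0. ]
top pivot_sleeve 0.78 [436.4 217.6] [ 598.1 -300.9    0. ]
top loose_bushing 0.67 [512.9 254.9] [ 510.9 -474.8    0. ]
top loose_bushing 0.44 [436.1 219.7] [ 593.2 -300.     0. ]
top shin_plate 0.93 [140.  267.4] [485.4 378.8   0. ]
```

View pics/top.png

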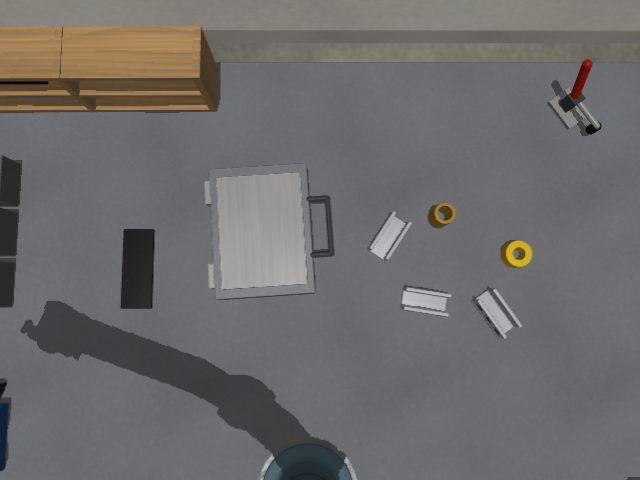

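View pics/scene.png

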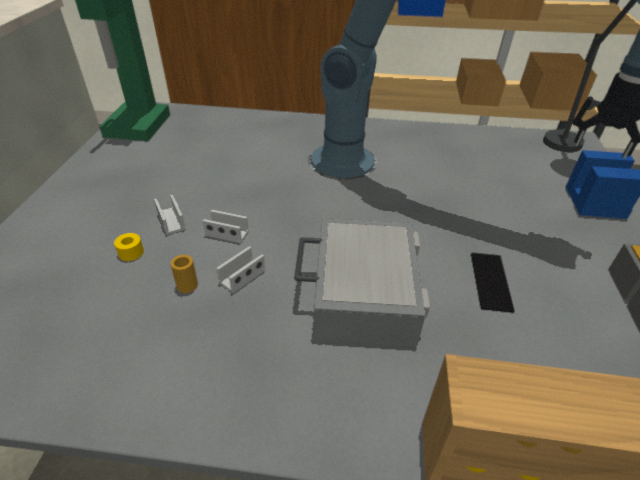

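The top view shows three silver U-frames: (425,300) at about 486 mm from the base, (390,236) at 577 mm and (497,312) at 565 mm. The one at (425,300) is nearest, so I choose it. The chest's hinge faces world +y and its handle is at (322,226).

```bash
cat >> h.py <<'E'
def rel(xyz,closeyaw=None):
    """shift in tool cm, and yaw deg so that the tool y lies along world angle closeyaw (deg, mod 180)"""
    T=pose(); d=T[:3,:3].T@(np.array(xyz,float)-T[:3,3])/10; out=list(np.round(d,2))
    if closeyaw is not None:
        c=np.radians(closeyaw); v=T[:3,:3].T@np.array([np.cos(c),np.sin(c),0])
        a=np.degrees(np.arctan2(-v[0],v[1])); out.append(round((a+90)%180-90,1))
    return out
E
python3 - <<'E'
from h import *
from scipy.optimize import least_squares
np.set_printoptions(precision=2,suppress=True)
ps={n:grab(n) for n in("scene","top")}
save(ps["top"],"chest.png",(190,150,460,340),2.9)
obs=[]
L=dict(chest=(0,0,0),lid_hinge=(105,0,93),lid_handle=(-145,0,93))
for n,p in ps.items():
    for l,v in L.items():
        r=models.landmark_of(l,p)
        if r: obs.append((p,v,r[0]["uv"]))
def W(t,v): c,s=np.cos(t[2]),np.sin(t[2]); return [t[0]+c*v[0]-s*v[1],t[1]+s*v[0]+c*v[1],v[2]]
f=lambda t:np.concatenate([proj(p,W(t,v))[0]-uv for p,v,uv in obs])
r=least_squares(f,[560,90,1.65],loss="soft_l1",x_scale=[10,10,.1]); print(r.x,r.fun)
c=W(r.x,(-145,0,93)); print(c, "top corners",proj(ps["top"],[W(r.x,(a,b,96)) for a,b in((105,140),(105,-140),(-105,-140),(-105,140))]))
print(pose(), rel([c[0],c[1],280],np.degrees(r.x[2])))
E
```

```text
[559.56  91.58   1.64] [-0.22  0.81 -1.18 -3.31  0.92 -1.94 -4.26  2.4  -0.86 -0.21]
[np.float64(569.236694242638), np.float64(-53.09318309077945), 93] top corners [[216.64 298.9 ]
 [210.25 168.23]
 [307.62 161.7 ]
 [316.82 291.75]]
[[ -0.9    0.44  -0.   284.93]
 [  0.44   0.9    0.   584.24]
 [  0.     0.    -1.   248.29]
 [  0.     0.     0.     1.  ]] [np.float64(-53.49), np.float64(-44.82), np.float64(-3.17), np.float64(-29.8)]
```

View pics/chest.png

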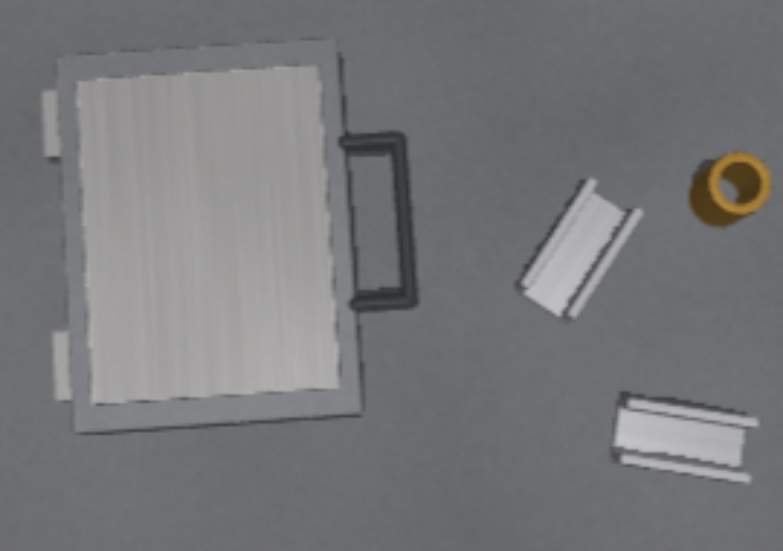

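The crop shows the lid (corners match the fit to about 1 px), the handle bar at top px (330,226), and my chosen frame at (426,302), lying along world y. Next I go over the handle.

```bash
python3 -m pendant '[{"dx":-4.5,"dy":-3.7,"dz":-3,"yaw":-2},{"dx":-9,"dy":-7.5,"dz":-3,"yaw":-5},{"dx":-13.5,"dy":-11.2,"dz":-3,"yaw":-8},{"dx":-18,"dy":-15,"dz":-3,"yaw":-11},{"dx":-22.5,"dy":-19,"dz":-3,"yaw":-14},{"dx":-27,"dy":-22.5,"dz":-3,"yaw":-17},{"dx":-31.5,"dy":-26.5,"dz":-3,"yaw":-20},{"dx":-36,"dy":-30,"dz":-3,"yaw":-23},{"dx":-40.5,"dy":-34,"dz":-3,"yaw":-26},{"dx":-45,"dy":-37.5,"dz":-3,"yaw":-28},{"dx":-49.5,"dy":-41.5,"dz":-3,"yaw":-30},{"dx":-53.5,"dy":-44.8,"dz":-3,"yaw":-30}]'
python3 -m pendant '[{"dx":0},{"dx":0}]'
python3 - <<'E'
from h import *
p=grab("wrist"); save(p,"w1.png")
for l in("lid_handle","chest"):
    for r in models.landmark_of(l,p)[:2]: print(l,r, atz(p,r["uv"],93))
print(pose().round(3))
E
```

```text
[[-8.99000e-01  4.38000e-01 -0.00000e+00  2.84917e+02]
 [ 4.38000e-01  8.99000e-01 -0.00000e+00  5.84221e+02]
 [ 0.00000e+00 -0.00000e+00 -1.00000e+00  2.48263e+02]
 [ 0.00000e+00  0.00000e+00  0.00000e+00  1.00000e+00]]schema error: expected keys dx, dy, dz, yaw, fingers
schema error: expected keys dx, dy, dz, yaw, fingers
```

View pics/w1.png

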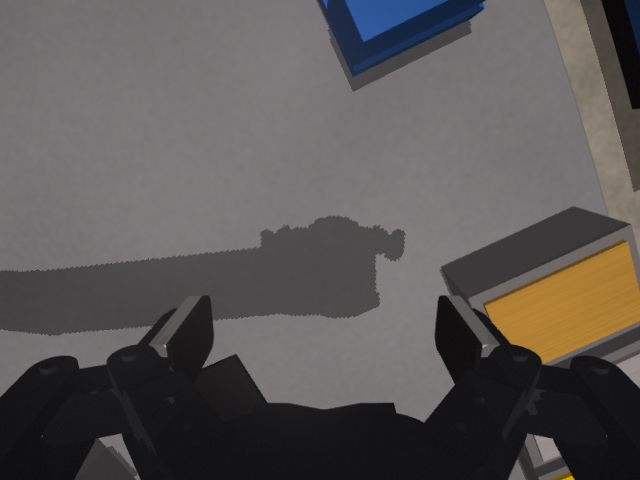

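All row keys are required, so nothing moved: the picture still shows the start view, bench only. I resend with full keys.

```bash
python3 -m pendant '[{"dx":-13.5,"dy":-11.2,"dz":-3,"yaw":-8,"fingers":-1},{"dx":-27,"dy":-22.5,"dz":-3,"yaw":-17,"fingers":-1},{"dx":-40.5,"dy":-34,"dz":-3,"yaw":-26,"fingers":-1},{"dx":-40.5,"dy":-34,"dz":-3,"yaw":-26,"fingers":-1},{"dx":-40.5,"dy":-34,"dz":-3,"yaw":-26,"fingers":-1},{"dx":-53.5,"dy":-44.8,"dz":-3,"yaw":-30,"fingers":-1},{"dx":-53.5,"dy":-44.8,"dz":-3,"yaw":-30,"fingers":-1},{"dx":-53.5,"dy":-44.8,"dz":-3,"yaw":-30,"fingers":-1},{"dx":-53.5,"dy":-44.8,"dz":-3,"yaw":-30,"fingers":-1},{"dx":-53.5,"dy":-44.8,"dz":-3,"yaw":-30,"fingers":-1},{"dx":-53.5,"dy":-44.8,"dz":-3,"yaw":-30,"fingers":-1},{"dx":-53.5,"dy":-44.8,"dz":-3,"yaw":-30,"fingers":-1}]'
python3 - <<'E'
from h import *
p=grab("wrist"); save(p,"w2.png")
for l in("lid_handle","chest"):
    for r in models.landmark_of(l,p)[:2]: print(l,r, atz(p,r["uv"],93))
print(pose().round(3))
E
```

```text
time_s: 3.05
eef_pos: [570.2, -59.8, 279.0]
eef_rot: [0.001, -0.03, 1.0, -0.002]
force: [-0.5, 0.3, -0.3]
gripper_width: 85.6
finger_force: 0.0
lid_handle {'uv': [340.0, 215.9], 'confidence': 0.77} [569.22276881 -46.98505872  93.        ]
chest {'uv': [467.6, 198.5], 'confidence': 0.97} [547.41104646  59.63876061  93.        ]
[[-9.98000e-01 -6.90000e-02 -1.00000e-03  5.69279e+02]
 [-6.90000e-02  9.98000e-01  1.00000e-03 -5.24770e+01]
 [ 1.00000e-03  1.00000e-03 -1.00000e+00  2.78107e+02]
 [ 0.00000e+00  0.00000e+00  0.00000e+00  1.00000e+00]]
```

View pics/w2.png

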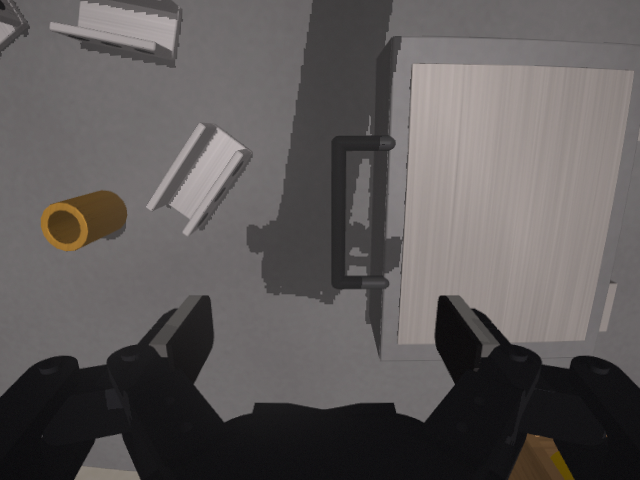

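The wrist view shows the handle bar from (340,142) to (339,285), well aligned with the tool and about 5 mm beyond the fit. I go down half closed and measure again.

```bash
python3 -m pendant '[{"dx":0,"dy":0.5,"dz":5,"yaw":0,"fingers":0.3},{"dx":0,"dy":0.5,"dz":9,"yaw":0,"fingers":0.3},{"dx":0,"dy":0.5,"dz":9,"yaw":0,"fingers":0.3},{"dx":0,"dy":0.5,"dz":9,"yaw":0,"fingers":0.3},{"dx":0,"dy":0.5,"dz":9,"yaw":0,"fingers":0.3}]'
python3 - <<'E'
from h import *
p=grab("wrist"); save(p,"w3.png")
g=cv2.cvtColor(p["color"],cv2.COLOR_RGB2GRAY)
for v in (60,100,140,180): print(v,g[v,250:420:5].tolist())
for l in("lid_handle","chest"):
    for r in models.landmark_of(l,p)[:2]: print(l,r, atz(p,r["uv"],93))
print(pose().round(3), sensors.read_state()["gripper_width"])
c=proj(p,[[569.5,-47.5,93]]);print(c)
E
```

```text
time_s: 3.82
eef_pos: [570.8, -47.4, 190.7]
eef_rot: [0.002, -0.035, 0.999, 0.0]
force: [0.4, 0.2, 0.4]
gripper_width: 29.8
finger_force: 0.0
60 [123, 124, 123, 122, 122, 123, 122, 120, 121, 121, 77, 77, 76, 76, 76, 76, 76, 74, 75, 73, 73, 74, 74, 76, 75, 67, 59, 59, 59, 67, 77, 80, 80, 79]
100 [123, 125, 124, 124, 126, 127, 124, 124, 124, 79, 78, 79, 78, 77, 77, 75, 75, 75, 76, 77, 75, 75, 75, 75, 76, 59, 60, 60, 61, 65, 80, 80, 79, 79]
140 [128, 127, 127, 127, 128, 126, 125, 80, 79, 78, 78, 78, 77, 46, 48, 48, 48, 47, 46, 47, 46, 46, 46, 46, 46, 45, 46, 45, 46, 46, 48, 82, 148, 147]
180 [124, 125, 126, 126, 127, 105, 80, 80, 80, 78, 78, 79, 77, 46, 47, 47, 45, 78, 77, 76, 78, 77, 77, 76, 78, 60, 61, 62, 70, 82, 146, 146, 147, 138]
lid_handle {'uv': [324.4, 244.0], 'confidence': 0.88} [569.32411097 -47.4197371   93.        ]
chest {'uv': [489.0, 212.6], 'confidence': 0.68} [542.04871733  52.17091859  93.        ]
[[-9.98000e-01 -7.00000e-02  3.00000e-03  5.70127e+02]
 [-7.00000e-02  9.98000e-01  0.00000e+00 -4.79930e+01]
 [-3.00000e-03  0.00000e+00 -1.00000e+00  1.89889e+02]
 [ 0.00000e+00  0.00000e+00  0.00000e+00  1.00000e+00]] 29.812644854963946
[[324.2509947  244.26130817]]
```

View pics/w3.png

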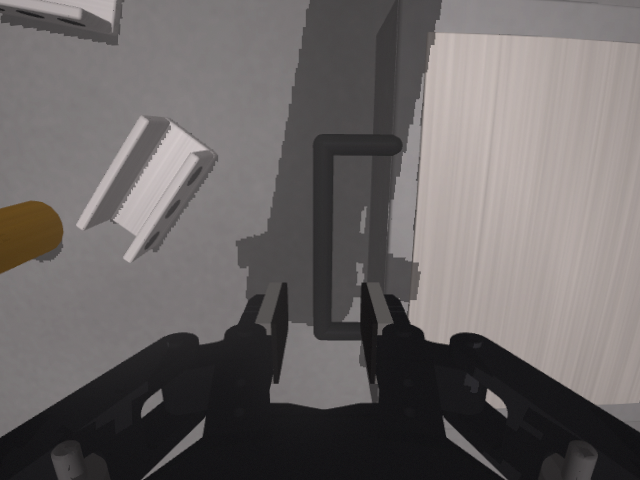

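The bar at (323,240) lies midway between the fingers. I go down and pinch.

```bash
python3 -m pendant '[{"dx":0,"dy":0,"dz":5,"yaw":0,"fingers":0.3},{"dx":0,"dy":0,"dz":9.5,"yaw":0,"fingers":0.3},{"dx":0,"dy":0,"dz":9.5,"yaw":0,"fingers":0.3},{"dx":0,"dy":0,"dz":9.5,"yaw":0,"fingers":0.3},{"dx":0,"dy":0,"dz":9.5,"yaw":0,"fingers":1},{"dx":0,"dy":0,"dz":9.5,"yaw":0,"fingers":1},{"dx":0,"dy":0,"dz":9.5,"yaw":0,"fingers":1},{"dx":0,"dy":0,"dz":9.5,"yaw":0,"fingers":1}]'; python3 -c "
import numpy as np
for t in np.arange(0.1,1.53,.1): print(round(t,2),round(25*(1-np.cos(t)),2),round(-25*np.sin(t),2))
for t in (1.44,1.46,1.47): print(t,round(25*(1-np.cos(t)),2),round(-25*np.sin(t),2))"
```

```text
time_s: 4.97
eef_pos: [571.3, -48.4, 96.0]
eef_rot: [0.002, -0.035, 0.999, 0.0]
force: [-1.1, -0.1, 6.7]
gripper_width: 9.8
finger_force: 58.7
0.1 0.12 -2.5
0.2 0.5 -4.97
0.3 1.12 -7.39
0.4 1.97 -9.74
0.5 3.06 -11.99
0.6 4.37 -14.12
0.7 5.88 -16.11
0.8 7.58 -17.93
0.9 9.46 -19.58
1.0 11.49 -21.04
1.1 13.66 -22.28
1.2 15.94 -23.3
1.3 18.31 -24.09
1.4 20.75 -24.64
1.5 23.23 -24.94
1.44 21.74 -24.79
1.46 22.24 -24.85
1.47 22.48 -24.87
```

```bash
python3 -m pendant '[{"dx":0,"dy":0.03,"dz":-1.25,"yaw":0,"fingers":1},{"dx":0,"dy":0.12,"dz":-2.5,"yaw":0,"fingers":1},{"dx":0,"dy":0.28,"dz":-3.74,"yaw":0,"fingers":1},{"dx":0,"dy":0.5,"dz":-4.97,"yaw":0,"fingers":1},{"dx":0,"dy":0.78,"dz":-6.2,"yaw":0,"fingers":1},{"dx":0,"dy":1.12,"dz":-7.39,"yaw":0,"fingers":1},{"dx":0,"dy":1.52,"dz":-8.6,"yaw":0,"fingers":1},{"dx":0,"dy":1.97,"dz":-9.74,"yaw":0,"fingers":1},{"dx":0,"dy":2.5,"dz":-10.9,"yaw":0,"fingers":1},{"dx":0,"dy":3.06,"dz":-12,"yaw":0,"fingers":1},{"dx":0,"dy":3.7,"dz":-13.1,"yaw":0,"fingers":1},{"dx":0,"dy":4.37,"dz":-14.1,"yaw":0,"fingers":1}]'
```

```text
time_s: 6.48
eef_pos: [568.5, -7.3, 236.4]
eef_rot: [0.004, -0.034, 0.999, -0.002]
force: [4.9, -5.1, -1.2]
gripper_width: 9.6
finger_force: 58.5
```

```bash
python3 -m pendant '[{"dx":0,"dy":1.51,"dz":-1.99,"yaw":0,"fingers":1},{"dx":0,"dy":3.21,"dz":-3.81,"yaw":0,"fingers":1},{"dx":0,"dy":5.09,"dz":-5.46,"yaw":0,"fingers":1},{"dx":0,"dy":7.12,"dz":-6.92,"yaw":0,"fingers":1},{"dx":0,"dy":9.29,"dz":-8.16,"yaw":0,"fingers":1},{"dx":0,"dy":11.57,"dz":-9.18,"yaw":0,"fingers":1},{"dx":0,"dy":13.94,"dz":-9.97,"yaw":0,"fingers":1},{"dx":0,"dy":15.15,"dz":-10.27,"yaw":0,"fingers":1},{"dx":0,"dy":16.38,"dz":-10.52,"yaw":0,"fingers":1},{"dx":0,"dy":17.12,"dz":-10.64,"yaw":0,"fingers":1},{"dx":0,"dy":17.87,"dz":-10.73,"yaw":0,"fingers":1},{"dx":0,"dy":18.1,"dz":-10.75,"yaw":0,"fingers":1}]'; python3 -m pendant '[{"dx":0,"dy":0,"dz":0,"yaw":0,"fingers":1},{"dx":0,"dy":0,"dz":0,"yaw":0,"fingers":1},{"dx":0,"dy":0,"dz":0,"yaw":0,"fingers":1}]'
python3 - <<'E'
from h import *
p=grab("scene"); save(p,"s2.png",(240,60,560,300),2.5)
for r in models.landmark_of("stay_knuckle",p)[:2]: print(r)
print(pose().round(3))
E
```

```text
time_s: 7.98
eef_pos: [557.0, 173.7, 348.9]
eef_rot: [0.006, -0.034, 0.999, -0.0]
force: [1.6, -3.9, 14.9]
gripper_width: 9.4
finger_force: 64.1
time_s: 8.35
eef_pos: [557.0, 173.8, 348.9]
eef_rot: [0.006, -0.034, 0.999, -0.0]
force: [2.2, -2.6, 13.7]
gripper_width: 9.6
finger_force: 64.1
{'uv': [384.0, 286.1], 'confidence': 0.75}
{'uv': [128.1, 253.9], 'confidence': 0.74}
[[-9.98000e-01 -6.80000e-02  1.20000e-02  5.56979e+02]
 [-6.80000e-02  9.98000e-01  0.00000e+00  1.73805e+02]
 [-1.20000e-02 -1.00000e-03 -1.00000e+00  3.48925e+02]
 [ 0.00000e+00  0.00000e+00  0.00000e+00  1.00000e+00]]
```

View pics/s2.png

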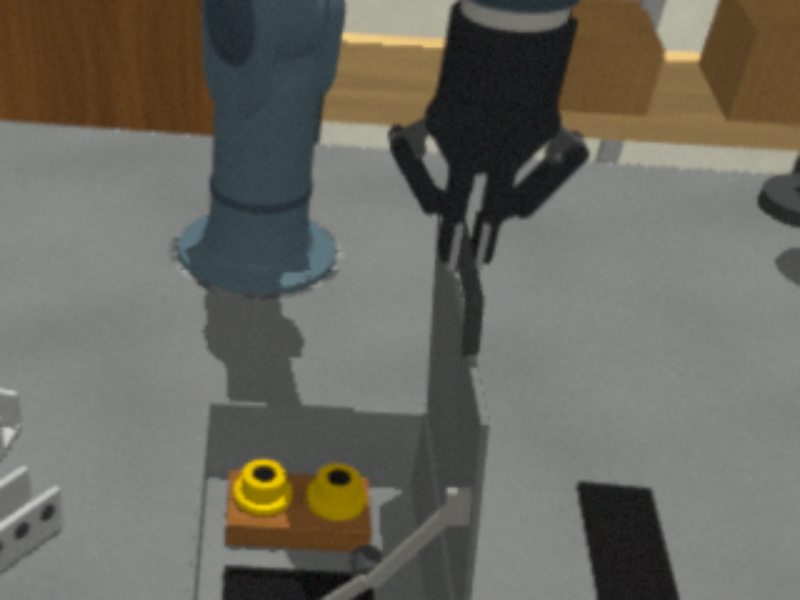

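The bushing block sits near the robot side, so the cradle is on the far (stay) side, and the lid is up with the knuckle at crop (366,558). I nudge the lid to its stop, let go and rise.

```bash
python3 -m pendant '[{"dx":0,"dy":0.3,"dz":0.2,"yaw":0,"fingers":1},{"dx":0,"dy":0.6,"dz":0.3,"yaw":0,"fingers":1},{"dx":0,"dy":0.6,"dz":0.3,"yaw":0,"fingers":1}]';python3 -m pendant '[{"dx":0,"dy":0,"dz":0,"yaw":0,"fingers":0.6},{"dx":0,"dy":0,"dz":0,"yaw":0,"fingers":0.4},{"dx":0,"dy":0,"dz":0,"yaw":0,"fingers":0.4},{"dx":0,"dy":0,"dz":-4,"yaw":0,"fingers":0.3},{"dx":0,"dy":0,"dz":-7,"yaw":0,"fingers":0.3},{"dx":0,"dy":0,"dz":-7,"yaw":0,"fingers":0.3}]'
python3 - <<'E'
from h import *
p=grab("scene"); save(p,"s3.png",(280,140,520,320),3.2)
t=grab("top")
a=models.landmark_of("stay_knuckle",p)[0]; print(a)
for r in models.landmark_of("stay_knuckle",t)[:3]:
    print(r)
    A=[];b=[]
    for q,uv in((p,a["uv"]),(t,r["uv"])):
        o,d=ray(q,uv); d/=np.linalg.norm(d); M=np.eye(3)-np.outer(d,d); A.append(M); b.append(M@o)
    print(np.linalg.lstsq(np.vstack(A),np.hstack(b),rcond=None)[0])
def W(v,c=(559.5,96,np.radians(94))): return [c[0]+np.cos(c[2])*v[0]-np.sin(c[2])*v[1],c[1]+np.sin(c[2])*v[0]+np.cos(c[2])*v[1],v[2]]
print("model locked",W((15,-111,147)),proj(p,W((15,-111,147))),proj(t,W((15,-111,147))))
for n,z in(("cradle",5),("knee_frame",0)):
  for q in(p,t):
    for r in models.landmark_of(n,q)[:3]: print(n,r,atz(q,r["uv"],z))
print("cradle model",W((-12,-40,5)))
E
```

```text
time_s: 8.82
eef_pos: [556.9, 176.7, 348.5]
eef_rot: [0.006, -0.032, 0.999, -0.001]
force: [-2.5, -7.6, 22.8]
gripper_width: 9.3
finger_force: 66.0
time_s: 9.57
eef_pos: [553.6, 183.6, 410.9]
eef_rot: [0.002, -0.036, 0.999, 0.001]
force: [-0.3, 0.3, 0.5]
gripper_width: 30.1
finger_force: 0.0
{'uv': [376.8, 282.1], 'confidence': 0.73}
{'uv': [250.5, 170.3], 'confidence': 0.84}
[674.74234269 114.24634678 148.83539472]
model locked [np.float64(669.1832624726786), np.float64(118.70642933949527), 147] [[378.6111381  280.90511421]] [[247.87997459 173.16114243]]
cradle {'uv': [359.8, 301.1], 'confidence': 0.56} [595.80517684  91.42861662   5.        ]
cradle {'uv': [269.0, 218.9], 'confidence': 0.86} [595.39172242  85.73300348   5.        ]
knee_frame {'uv': [224.7, 234.4], 'confidence': 0.92} [ 413.14234372 -264.79103112    0.        ]
knee_frame {'uv': [171.7, 216.8], 'confidence': 0.9} [ 363.12347806 -423.96225488    0.        ]
knee_frame {'uv': [242.0, 277.2], 'confidence': 0.59} [ 5.56987540e+02 -1.83164231e+02 -1.13686838e-13]
knee_frame {'uv': [387.2, 239.9], 'confidence': 0.87} [ 546.5580585 -185.7815607    0.       ]
knee_frame {'uv': [492.9, 312.6], 'confidence': 0.77} [ 379.71847759 -422.92802851    0.        ]
knee_frame {'uv': [420.4, 296.5], 'confidence': 0.75} [ 416.83336077 -258.85932157    0.        ]
cradle model [np.float64(600.2396396953225), np.float64(86.81949034664713), 5]
```

View pics/s3.png

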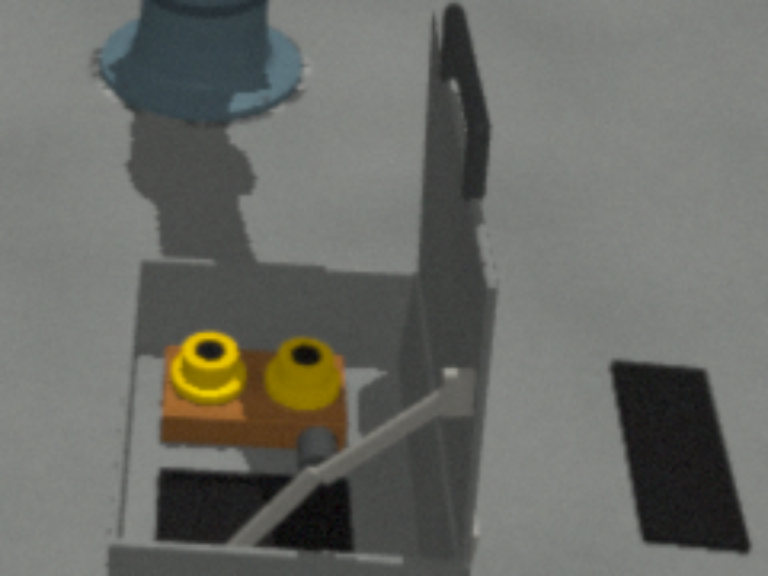

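The stay is locked past straight, its knuckle at crop (316,447), with the cradle empty under it. Now to the nearest frame for a close look.

```bash
python3 -m pendant '[{"dx":4,"dy":-10,"dz":0,"yaw":10,"fingers":-1},{"dx":8,"dy":-20,"dz":0,"yaw":20,"fingers":-1},{"dx":12,"dy":-30,"dz":4,"yaw":40,"fingers":-1},{"dx":15,"dy":-38,"dz":8,"yaw":60,"fingers":-1},{"dx":17.6,"dy":-44.3,"dz":14.5,"yaw":80,"fingers":-1},{"dx":17.6,"dy":-44.3,"dz":14.5,"yaw":104,"fingers":-1},{"dx":17.6,"dy":-44.3,"dz":14.5,"yaw":104,"fingers":-1},{"dx":17.6,"dy":-44.3,"dz":14.5,"yaw":104,"fingers":-1},{"dx":17.6,"dy":-44.3,"dz":14.5,"yaw":104,"fingers":-1},{"dx":17.6,"dy":-44.3,"dz":14.5,"yaw":104,"fingers":-1},{"dx":17.6,"dy":-44.3,"dz":14.5,"yaw":104,"fingers":-1},{"dx":17.6,"dy":-44.3,"dz":14.5,"yaw":104,"fingers":-1}]'
python3 - <<'E'
from h import *
p=grab("wrist"); save(p,"w4.png")
for r in models.landmark_of("knee_frame",p)[:3]: print(r,atz(p,r["uv"],0))
print(pose().round(3), sensors.read_state()["joint_positions"])
E
```

```text
time_s: 11.48
eef_pos: [408.5, -271.8, 263.8]
eef_rot: [0.0, 0.765, 0.644, 0.0]
force: [0.7, 0.0, -0.9]
gripper_width: 85.4
finger_force: 0.0
{'uv': [323.0, 328.7], 'confidence': 0.84} [ 380.74475622 -420.71228656    0.        ]
{'uv': [453.0, 92.2], 'confidence': 0.77} [ 551.42582934 -187.8407705     0.        ]
{'uv': [322.3, 193.8], 'confidence': 0.68} [ 406.83376784 -266.00901024    0.        ]
[[ 1.72000e-01  9.85000e-01  0.00000e+00  4.08527e+02]
 [ 9.85000e-01 -1.72000e-01  0.00000e+00 -2.71743e+02]
 [ 0.00000e+00  0.00000e+00 -1.00000e+00  2.63868e+02]
 [ 0.00000e+00  0.00000e+00  0.00000e+00  1.00000e+00]] [-0.25792287  0.05625082  0.79679447  1.98421306 -0.04492057  1.11824492
  0.38530174]
```

View pics/w4.png

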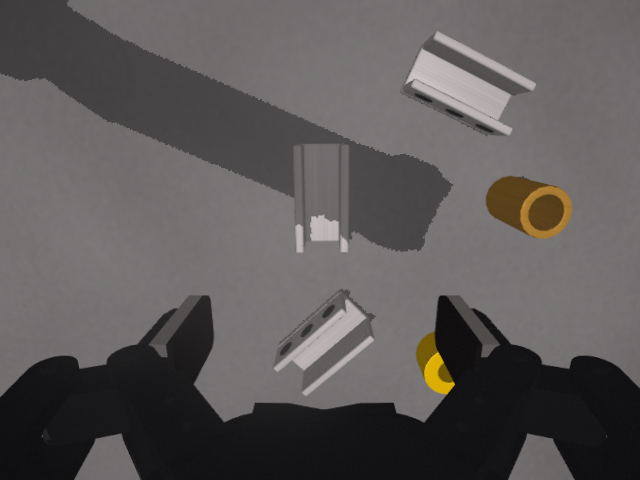

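The chosen frame is at (322,198), upright and aligned with the tool. The look-alikes are at (325,342) and (465,85), the sleeve at (530,208). The nearest one to the base is confirmed.

Run:
```python
from h import *
p=grab("wrist"); T=pose()
for z in(0,50):
    P=[atz(p,uv,z) for uv in((294,145),(349,145),(296,252),(348,252))]; print(z,np.round(P,1).tolist(),np.round(np.mean(P,0),1), np.linalg.norm(P[0]-P[2]),np.linalg.norm(P[0]-P[1]))
print(p["E"][:3,3])
c=np.array([407,-266,0]);ax=T[:3,0]
for m in ([[50*a,25*b,z] for z in(0,50) for a in(1,-1) for b in(1,-1)],): print(proj(p,[c+T[:3,0]*v[0]+T[:3,1]*v[1]+np.array([0,0,v[2]]) for v in m]).round(0).tolist())
```

```text
0 [[387.3, -212.0, 0.0], [442.1, -221.6, 0.0], [367.8, -323.8, 0.0], [423.5, -333.5, 0.0]] [ 405.2 -272.7    0. ] 113.47090056912013 55.616947363880605
50 [[391.3, -211.2, 50.0], [439.1, -219.5, 50.0], [374.3, -308.7, 50.0], [422.9, -317.1, 50.0]] [ 406.9 -264.1   50. ] 98.96601362067625 48.507481149331284
[ 418.91813525 -205.5022004   391.1471388 ]
[[347.0, 145.0], [298.0, 145.0], [346.0, 240.0], [299.0, 240.0], [350.0, 147.0], [294.0, 146.0], [348.0, 254.0], [296.0, 254.0]]
```

```bash
python3 -m pendant '[{"dx":-1.5,"dy":-0.27,"dz":6,"yaw":0,"fingers":-1},{"dx":-1.5,"dy":-0.27,"dz":12,"yaw":0,"fingers":-1},{"dx":-1.5,"dy":-0.27,"dz":18,"yaw":0,"fingers":-1},{"dx":-1.5,"dy":-0.27,"dz":21.5,"yaw":0,"fingers":-1},{"dx":-1.5,"dy":-0.27,"dz":23.2,"yaw":0,"fingers":-1},{"dx":-1.5,"dy":-0.27,"dz":23.2,"yaw":0,"fingers":-1},{"dx":-1.5,"dy":-0.27,"dz":23.2,"yaw":0,"fingers":0.4},{"dx":-1.5,"dy":-0.27,"dz":23.2,"yaw":0,"fingers":1},{"dx":-1.5,"dy":-0.27,"dz":23.2,"yaw":0,"fingers":1},{"dx":-1.5,"dy":-0.27,"dz":23.2,"yaw":0,"fingers":1}]';  python3 -c "
from h import *
print(pose().round(3))"
```

```text
time_s: 12.88
eef_pos: [404.6, -287.2, 33.6]
eef_rot: [0.001, 0.766, 0.643, 0.001]
force: [0.7, 0.6, 6.5]
gripper_width: 49.1
finger_force: 64.2
[[ 1.73000e-01  9.85000e-01  3.00000e-03  4.04575e+02]
 [ 9.85000e-01 -1.73000e-01 -1.00000e-03 -2.87161e+02]
 [-0.00000e+00  3.00000e-03 -1.00000e+00  3.35670e+01]
 [ 0.00000e+00  0.00000e+00  0.00000e+00  1.00000e+00]]
```

Gripped (49 mm, 64 N). Lift, then go over the cradle.

```bash
python3 -m pendant '[{"dx":0,"dy":0,"dz":-2,"yaw":0,"fingers":1},{"dx":0,"dy":0,"dz":-6,"yaw":0,"fingers":1},{"dx":0,"dy":0,"dz":-11,"yaw":0,"fingers":1},{"dx":0,"dy":0,"dz":-16,"yaw":0,"fingers":1},{"dx":2,"dy":0.7,"dz":-21,"yaw":-1,"fingers":1},{"dx":6,"dy":2.1,"dz":-24,"yaw":-2,"fingers":1},{"dx":10,"dy":3.5,"dz":-24,"yaw":-4,"fingers":1},{"dx":14,"dy":4.9,"dz":-24,"yaw":-6,"fingers":1},{"dx":18,"dy":6.3,"dz":-24,"yaw":-8,"fingers":1},{"dx":22,"dy":7.7,"dz":-24,"yaw":-10,"fingers":1},{"dx":26,"dy":9.1,"dz":-24,"yaw":-12,"fingers":1},{"dx":28,"dy":9.8,"dz":-24,"yaw":-14,"fingers":1}]' && python3 -m pendant '[{"dx":0,"dy":0,"dz":0,"yaw":0,"fingers":1},{"dx":0,"dy":0,"dz":0,"yaw":0,"fingers":1}]'
python3 - <<'E'
from h import *
p=grab("wrist"); save(p,"w5.png")
for l in("cradle","bushing_block","stay_knuckle","knee_frame"):
    for r in models.landmark_of(l,p)[:2]: print(l,r,atz(p,r["uv"],5))
print(pose().round(3), rel((601.6,65.5,273),4))
E
```

```text
time_s: 14.38
eef_pos: [548.8, -24.0, 271.5]
eef_rot: [-0.0, 0.68, 0.733, -0.0]
force: [-0.7, 0.8, -4.7]
gripper_width: 49.1
finger_force: 63.8
time_s: 14.62
eef_pos: [547.2, -30.2, 271.6]
eef_rot: [0.0, 0.683, 0.73, -0.001]
force: [-0.1, -0.7, -4.0]
gripper_width: 49.3
finger_force: 63.8
cradle {'uv': [386.2, 84.1], 'confidence': 0.95} [599.24635114  87.46327092   5.        ]
bushing_block {'uv': [275.1, 83.5], 'confidence': 0.59} [490.16772312  80.60308841   5.        ]
stay_knuckle {'uv': [541.9, 15.3], 'confidence': 0.57} [744.62414442 164.59149056   5.        ]
knee_frame {'uv': [322.0, 236.5], 'confidence': 0.65} [546.48470025 -72.09750808   5.        ]
knee_frame {'uv': [543.8, 17.4], 'confidence': 0.65} [746.87068273 162.91993702   5.        ]
[[-6.70000e-02  9.98000e-01 -0.00000e+00  5.47723e+02]
 [ 9.98000e-01  6.70000e-02  0.00000e+00 -2.91580e+01]
 [ 0.00000e+00 -0.00000e+00 -1.00000e+00  2.71880e+02]
 [ 0.00000e+00  0.00000e+00  0.00000e+00  1.00000e+00]] [np.float64(9.08), np.float64(6.01), np.float64(-0.11), np.float64(-0.2)]
```

View pics/w5.png

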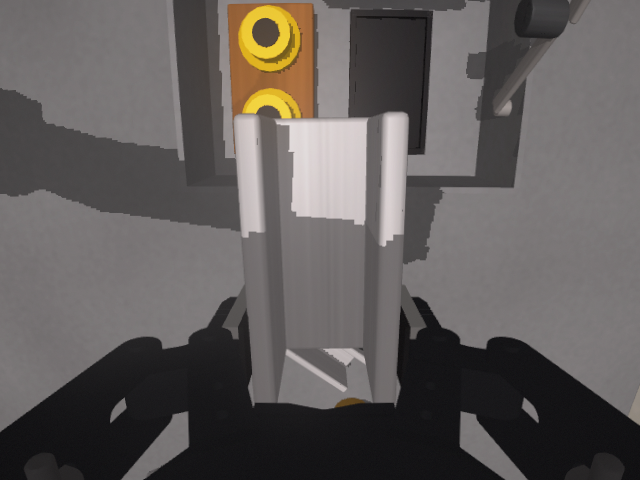

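The frame is held straight; the cradle shows at (390,82), the bushing block at (272,80), and the knuckle at (543,17). I check the offsets numerically.

Run:
```python
from h import *
np.set_printoptions(precision=1,suppress=True)
p=grab("wrist"); T=pose(); Ti=np.linalg.inv(T)
P=np.array([atz(p,u,15) for u in((346,153),(424,153),(350,11),(433,11))]); print(P, "axis",np.degrees(np.arctan2(*(P[2]-P[0])[1::-1])),np.degrees(np.arctan2(*(P[3]-P[1])[1::-1])),P.mean(0))
ftop=T[2,3]-33.6+50
for u in((235,115),(408,115),(253,404),(398,404)): print((Ti@np.append(atz(p,u,ftop),1))[:3])
```

```text
[[565.4  20.   15. ]
 [643.5  25.6  15. ]
 [558.7 149.8  15. ]
 [635.8 156.2  15. ]] axis 92.95701258482316 93.37510811840046 [600.9  87.9  15. ]
[ 72.  -26.4 -16.4]
[ 72.   22.5 -16.4]
[-25.1 -26.3 -16.4]
[-25.1  25.  -16.4]
```

```bash
python3 -m pendant '[{"dx":3,"dy":2,"dz":0,"yaw":0,"fingers":1},{"dx":6,"dy":4,"dz":0,"yaw":0,"fingers":1},{"dx":9.03,"dy":6.08,"dz":0,"yaw":0,"fingers":1},{"dx":9.03,"dy":6.08,"dz":2,"yaw":0,"fingers":1},{"dx":9.03,"dy":6.08,"dz":5,"yaw":0,"fingers":1},{"dx":9.03,"dy":6.08,"dz":8,"yaw":0,"fingers":1},{"dx":9.03,"dy":6.08,"dz":11,"yaw":0,"fingers":1},{"dx":9.03,"dy":6.08,"dz":13,"yaw":0,"fingers":1},{"dx":9.03,"dy":6.08,"dz":14,"yaw":0,"fingers":1},{"dx":9.03,"dy":6.08,"dz":14,"yaw":0,"fingers":1},{"dx":9.03,"dy":6.08,"dz":14,"yaw":0,"fingers":1}]'
python3 - <<'E'
from h import *
p=grab("scene"); save(p,"s4.png",(300,180,500,330),4)
print(pose().round(3),rel((602.3,65,42.8),3.7))
E
```

```text
time_s: 16.3
eef_pos: [603.7, 66.7, 133.1]
eef_rot: [0.001, 0.682, 0.731, 0.001]
force: [1.0, -0.5, -4.4]
gripper_width: 49.5
finger_force: 63.9
[[-7.00000e-02  9.98000e-01  3.00000e-03  6.03773e+02]
 [ 9.98000e-01  7.00000e-02  1.00000e-03  6.67720e+01]
 [ 0.00000e+00  3.00000e-03 -1.00000e+00  1.33210e+02]
 [ 0.00000e+00  0.00000e+00  0.00000e+00  1.00000e+00]] [np.float64(-0.17), np.float64(-0.18), np.float64(9.04), np.float64(0.3)]
```

View pics/s4.png

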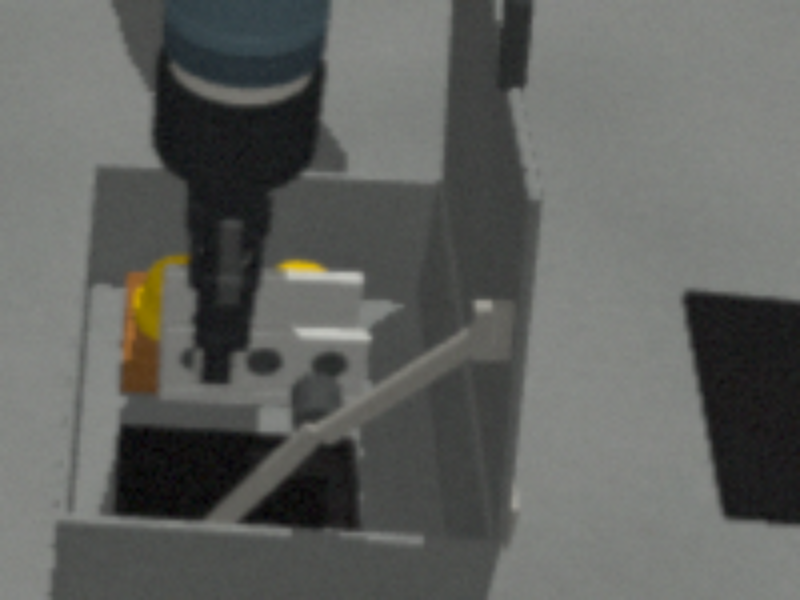

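The frame hangs level over the cradle, and the fingers are clear of the knuckle at (318,397). I lower it slowly.

```bash
python3 -m pendant '[{"dx":-0.17,"dy":-0.18,"dz":2,"yaw":0,"fingers":1},{"dx":-0.17,"dy":-0.18,"dz":4,"yaw":0,"fingers":1},{"dx":-0.17,"dy":-0.18,"dz":6,"yaw":0,"fingers":1},{"dx":-0.17,"dy":-0.18,"dz":7.5,"yaw":0,"fingers":1},{"dx":-0.17,"dy":-0.18,"dz":8.3,"yaw":0,"fingers":1},{"dx":-0.17,"dy":-0.18,"dz":8.7,"yaw":0,"fingers":1},{"dx":-0.17,"dy":-0.18,"dz":8.9,"yaw":0,"fingers":1},{"dx":-0.17,"dy":-0.18,"dz":9,"yaw":0,"fingers":1},{"dx":-0.17,"dy":-0.18,"dz":9,"yaw":0,"fingers":1},{"dx":-0.17,"dy":-0.18,"dz":9,"yaw":0,"fingers":1}]'; python3 -c "
from h import *
print(pose().round(3))"
```

```text
time_s: 17.6
eef_pos: [601.4, 64.9, 42.7]
eef_rot: [0.0, 0.682, 0.731, 0.001]
force: [-1.8, -0.3, 0.0]
gripper_width: 49.1
finger_force: 64.5
[[-7.00000e-02  9.98000e-01  1.00000e-03  6.01413e+02]
 [ 9.98000e-01  7.00000e-02  0.00000e+00  6.49030e+01]
 [ 0.00000e+00  1.00000e-03 -1.00000e+00  4.26880e+01]
 [ 0.00000e+00  0.00000e+00  0.00000e+00  1.00000e+00]]
```

The load has gone to zero, so the frame rests on the pad. Open a little and rise.

```bash
python3 -m pendant '[{"dx":0,"dy":0,"dz":0,"yaw":0,"fingers":-0.3},{"dx":0,"dy":0,"dz":0,"yaw":0,"fingers":-0.45},{"dx":0,"dy":0,"dz":0,"yaw":0,"fingers":-0.45},{"dx":0,"dy":0,"dz":0,"yaw":0,"fingers":-0.45},{"dx":0,"dy":0,"dz":-3,"yaw":0,"fingers":-0.45},{"dx":0,"dy":0,"dz":-8,"yaw":0,"fingers":-0.45},{"dx":0,"dy":0,"dz":-14,"yaw":0,"fingers":-0.45},{"dx":0,"dy":0,"dz":-20,"yaw":0,"fingers":-0.45},{"dx":0,"dy":0,"dz":-22,"yaw":0,"fingers":-0.45},{"dx":0,"dy":0,"dz":-22,"yaw":0,"fingers":-0.45},{"dx":0,"dy":0,"dz":-22,"yaw":0,"fingers":-0.45}]'
python3 - <<'E'
from h import *
np.set_printoptions(precision=1,suppress=True)
p=grab("wrist"); save(p,"w6.png"); T=pose(); print(T)
A={}
for l in("cradle","stay_knuckle","knee_frame"):
    for r in models.landmark_of(l,p)[:3]: print(l,r,atz(p,r["uv"],9),atz(p,r["uv"],147))
Y=np.radians(93.8); ex=np.array([np.cos(Y),np.sin(Y),0]); ey=np.array([-np.sin(Y),np.cos(Y),0]); c=np.array([600.4,87.9,0])
g=[[50*a,25*b,z] for z in(59,) for a in(1,-1) for b in(1,-1)]
print("frame tops expected",proj(p,[c+ex*v[0]+ey*v[1]+[0,0,v[2]] for v in g]))
g=[[66*a,38*b,15] for a in(1,-1) for b in(1,-1)]
print("cradle corners expected",proj(p,[c+ex*v[0]+ey*v[1]+[0,0,v[2]] for v in g]))
E
```

```text
time_s: 18.98
eef_pos: [599.3, 65.0, 259.3]
eef_rot: [-0.001, 0.682, 0.731, -0.002]
force: [-0.3, 0.1, -0.2]
gripper_width: 61.8
finger_force: 0.0
[[ -0.1   1.   -0.  599.1]
 [  1.    0.1  -0.   65. ]
 [ -0.   -0.   -1.  258.9]
 [  0.    0.    0.    1. ]]
stay_knuckle {'uv': [445.7, 164.3], 'confidence': 0.64} [715.1 110.9   9. ] [670.8 118.7 147. ]
knee_frame {'uv': [326.9, 178.2], 'confidence': 0.86} [598.5  88.4   9. ] [596.8 104.4 147. ]
knee_frame {'uv': [272.4, 399.8], 'confidence': 0.72} [ 552.6 -179.     9. ] [567.7 -65.2 147. ]
frame tops expected [[299.9 126. ]
 [359.6 126.3]
 [301.1 240.8]
 [356.5 241.1]]
cradle corners expected [[289.  109.3]
 [369.7 109.7]
 [291.3 243.8]
 [365.3 244.2]]
```

View pics/w6.png

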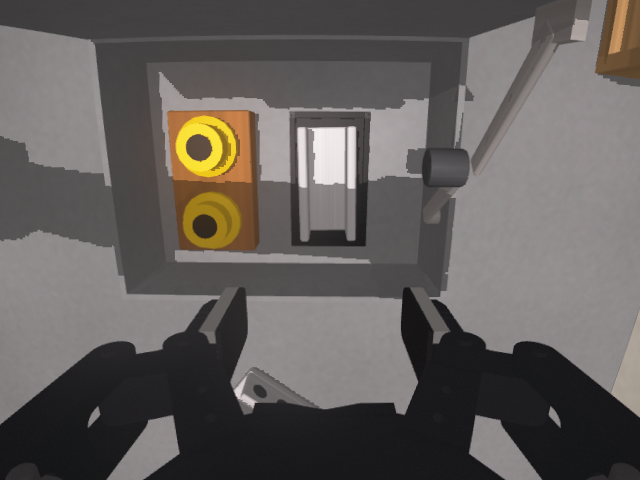

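The frame lies inside the cradle border (frame centre 328 px, cradle 330 px), let go. The knuckle is at (446,167), i.e. about (671,118). Now I position closed fingers in front of the knuckle.

```bash
python3 -m pendant '[{"dx":0.2,"dy":3.3,"dz":0,"yaw":0,"fingers":0.5},{"dx":0.49,"dy":6.6,"dz":0,"yaw":0,"fingers":1},{"dx":0.49,"dy":6.6,"dz":0,"yaw":0,"fingers":1},{"dx":0.49,"dy":6.6,"dz":3,"yaw":0,"fingers":1},{"dx":0.49,"dy":6.6,"dz":6,"yaw":0,"fingers":1},{"dx":0.49,"dy":6.6,"dz":9,"yaw":0,"fingers":1},{"dx":0.49,"dy":6.6,"dz":10.7,"yaw":0,"fingers":1},{"dx":0.49,"dy":6.6,"dz":10.7,"yaw":0,"fingers":1},{"dx":0.49,"dy":6.6,"dz":10.7,"yaw":0,"fingers":1}]'
python3 - <<'E'
from h import *
p=grab("scene"); print(pose().round(3))
for r in models.landmark_of("stay_knuckle",p)[:1]: print(r)
p=grab("wrist")
for r in models.landmark_of("stay_knuckle",p)[:2]: print(r,atz(p,r["uv"],147))
E
```

```text
time_s: 20.3
eef_pos: [667.2, 74.3, 156.0]
eef_rot: [0.001, 0.682, 0.731, 0.001]
force: [0.7, 0.6, -0.2]
gripper_width: -0.2
finger_force: 0.0
[[-7.00000e-02  9.98000e-01  3.00000e-03  6.67473e+02]
 [ 9.98000e-01  7.00000e-02  0.00000e+00  7.42700e+01]
 [ 0.00000e+00  3.00000e-03 -1.00000e+00  1.56432e+02]
 [ 0.00000e+00  0.00000e+00  0.00000e+00  1.00000e+00]]
{'uv': [376.5, 282.3], 'confidence': 0.85}
{'uv': [341.0, 201.6], 'confidence': 0.56} [669.64843701 117.50244707 147.        ]
```

```bash
python3 -m pendant '[{"dx":1.0,"dy":-0.3,"dz":0.3,"yaw":0,"fingers":1},{"dx":1.6,"dy":-0.3,"dz":0.4,"yaw":0,"fingers":1},{"dx":2.0,"dy":-0.3,"dz":0.4,"yaw":0,"fingers":1},{"dx":2.4,"dy":-0.3,"dz":0.6,"yaw":0,"fingers":1},{"dx":2.8,"dy":-0.3,"dz":0.8,"yaw":0,"fingers":1},{"dx":3.2,"dy":-0.3,"dz":1.2,"yaw":0,"fingers":1},{"dx":3.6,"dy":-0.3,"dz":1.6,"yaw":0,"fingers":1},{"dx":4.0,"dy":-0.3,"dz":2.0,"yaw":0,"fingers":1},{"dx":4.4,"dy":-0.3,"dz":2.5,"yaw":0,"fingers":1},{"dx":4.4,"dy":-0.3,"dz":2.5,"yaw":0,"fingers":1}]'
python3 - <<'E'
from h import *
p=grab("wrist"); print(pose().round(3))
for r in models.landmark_of("stay_knuckle",p)[:2]: print(r,atz(p,r["uv"],127),atz(p,r["uv"],147))
p=grab("scene")
for r in models.landmark_of("stay_knuckle",p)[:1]: print(r,atz(p,r["uv"],127))
E
```

```text
time_s: 21.75
eef_pos: [659.9, 118.3, 129.0]
eef_rot: [-0.0, 0.682, 0.731, -0.0]
force: [-0.5, -0.6, -0.4]
gripper_width: -0.2
finger_force: 0.4
[[-7.00000e-02  9.98000e-01 -1.00000e-03  6.59882e+02]
 [ 9.98000e-01  7.00000e-02  0.00000e+00  1.18300e+02]
 [ 0.00000e+00 -1.00000e-03 -1.00000e+00  1.29275e+02]
 [ 0.00000e+00  0.00000e+00  0.00000e+00  1.00000e+00]]
{'uv': [355.6, 259.3], 'confidence': 0.75} [668.53430453 142.11867893 127.        ] [666.2973572  148.82205794 147.        ]
{'uv': [89.6, 272.5], 'confidence': 0.74} [569.74808716 129.61243289 127.        ] [582.79973485 138.25133424 147.        ]
{'uv': [388.6, 291.3], 'confidence': 0.64} [673.85370727 139.65144496 127.        ]
```

The knuckle has moved about 24 mm towards the hinge. I back off and check whether it stays broken.

```bash
python3 -m pendant '[{"dx":-1.5,"dy":0,"dz":0,"yaw":0,"fingers":1},{"dx":-3,"dy":0,"dz":-1,"yaw":0,"fingers":1},{"dx":-4,"dy":0,"dz":-5,"yaw":0,"fingers":1},{"dx":-4,"dy":0,"dz":-10,"yaw":0,"fingers":1},{"dx":-6,"dy":-3,"dz":-16,"yaw":-10,"fingers":1},{"dx":-8,"dy":-6,"dz":-22,"yaw":-20,"fingers":0.3},{"dx":-10,"dy":-9,"dz":-28,"yaw":-30,"fingers":0.3},{"dx":-10,"dy":-9.5,"dz":-30,"yaw":-40,"fingers":0.3},{"dx":-10,"dy":-9.5,"dz":-30,"yaw":-50,"fingers":0.3},{"dx":-10,"dy":-9.5,"dz":-30,"yaw":-60,"fingers":0.3},{"dx":-10,"dy":-9.5,"dz":-30,"yaw":-75,"fingers":0.3},{"dx":-10,"dy":-9.5,"dz":-30,"yaw":-90,"fingers":0.3}]'
python3 - <<'E'
from h import *
np.set_printoptions(precision=1,suppress=True)
p=grab("scene"); t=grab("top"); save(p,"s5.png",(280,100,520,280),3.2)
T=pose(); print(T,sensors.read_state()["joint_positions"])
for l in("stay_knuckle","lid_handle"):
    a=models.landmark_of(l,p)[:2]; b=models.landmark_of(l,t)[:2]; print(l,a,b)
    if a and b:
        A=[];B=[]
        for q,uv in((p,a[0]["uv"]),(t,b[0]["uv"])):
            o,d=ray(q,uv); d/=np.linalg.norm(d); M=np.eye(3)-np.outer(d,d); A.append(M); B.append(M@o)
        print(np.linalg.lstsq(np.vstack(A),np.hstack(B),rcond=None)[0])
for th in(1.35,1.4,1.46):
    X=np.array([559.4,97.2])+(105-250*np.cos(th))*np.array([-.0698,.9976]); print(th,X,93+250*np.sin(th),proj(p,[*X,93+250*np.sin(th)]),proj(t,[*X,93+250*np.sin(th)]))
E
```

```text
time_s: 23.45
eef_pos: [572.2, 9.5, 430.8]
eef_rot: [0.001, 0.038, 0.999, 0.0]
force: [0.4, -0.6, -0.3]
gripper_width: 29.8
finger_force: 0.0
[[ -1.    0.1   0.  572.3]
 [  0.1   1.    0.    9.7]
 [ -0.    0.   -1.  430.7]
 [  0.    0.    0.    1. ]] [-0.5  0.1  0.5  1.6 -0.1  1.5  1.5]
stay_knuckle [{'uv': [389.8, 291.1], 'confidence': 0.67}] [{'uv': [238.0, 179.5], 'confidence': 0.74}]
[662.8 143.1 116.4]
lid_handle [{'uv': [415.3, 160.1], 'confidence': 0.78}] [{'uv': [208.3, 213.4], 'confidence': 0.72}]
[554.4 160.2 339.8]
1.35 [555.9 147.3] 336.9308394566648 [[408.7 161.3]] [[217.3 212.8]]
1.4 [555.  159.6] 339.36243249711504 [[415.9 160.4]] [[209.8 213.1]]
1.46 [554.  174.4] 341.4670908529112 [[424.7 159.7]] [[200.7 213.6]]
```

View pics/s5.png

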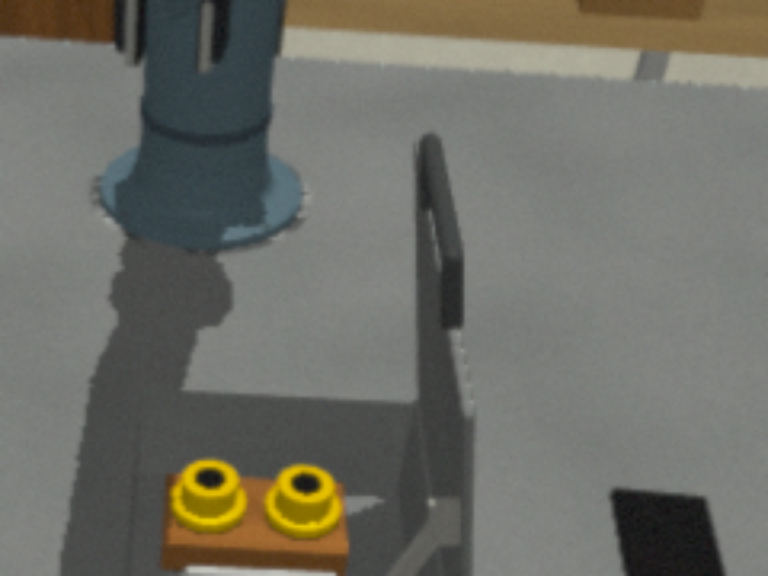

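The lid stands at about 1.40 and the stay is broken; the handle bar is at crop (443,240), about (555,160,340). I've viewed more than the allowed pictures, so from here on I use numbers only. I approach above the handle.

```bash
python3 -c "
from h import *
print(rel((555,160,400),94),rel((555,160,342),94))"
```

```text
[np.float64(2.96), np.float64(14.71), np.float64(3.01), np.float64(-8.7)] [np.float64(2.96), np.float64(14.71), np.float64(8.81), np.float64(-8.7)]
```

```bash
python3 -m pendant '[{"dx":1,"dy":5,"dz":0,"yaw":-4,"fingers":-0.05},{"dx":2,"dy":10,"dz":1,"yaw":-8.7,"fingers":-0.05},{"dx":2.96,"dy":14.7,"dz":1.5,"yaw":-8.7,"fingers":-0.05},{"dx":2.96,"dy":14.7,"dz":1.5,"yaw":-8.7,"fingers":-0.05},{"dx":2.96,"dy":14.7,"dz":1.5,"yaw":-8.7,"fingers":-0.05},{"dx":2.96,"dy":14.7,"dz":1.5,"yaw":-8.7,"fingers":-0.05}]'
python3 - <<'E'
from h import *
np.set_printoptions(precision=1,suppress=True)
p=grab("wrist"); print(pose(), rel((555,160,342),94))
for r in models.landmark_of("lid_handle",p)[:2]: print(r,atz(p,r["uv"],339.5), proj(p,[555,160,339.5]))
E
```

```text
time_s: 24.5
eef_pos: [555.2, 158.4, 415.2]
eef_rot: [0.0, -0.035, 0.999, -0.0]
force: [0.1, 0.3, 0.4]
gripper_width: 44.7
finger_force: 0.0
[[ -1.   -0.1   0.  555.2]
 [ -0.1   1.   -0.  158.4]
 [ -0.   -0.   -1.  415.2]
 [  0.    0.    0.    1. ]] [np.float64(0.01), np.float64(0.17), np.float64(7.32), np.float64(-0.0)]
{'uv': [281.3, 181.8], 'confidence': 0.18} [513.6 132.2 339.5] [[327.3 258.1]]
```

```bash
python3 -m pendant '[{"dx":0,"dy":0.15,"dz":3,"yaw":0,"fingers":-0.05},{"dx":0,"dy":0.15,"dz":5.5,"yaw":0,"fingers":-0.05},{"dx":0,"dy":0.15,"dz":7.2,"yaw":0,"fingers":-0.05},{"dx":0,"dy":0.15,"dz":7.2,"yaw":0,"fingers":-0.05},{"dx":0,"dy":0.15,"dz":7.2,"yaw":0,"fingers":0.3},{"dx":0,"dy":0.15,"dz":7.2,"yaw":0,"fingers":0.5},{"dx":0,"dy":0.15,"dz":7.2,"yaw":0,"fingers":1},{"dx":0,"dy":0.15,"dz":7.2,"yaw":0,"fingers":1},{"dx":0,"dy":0.15,"dz":7.2,"yaw":0,"fingers":1},{"dx":0,"dy":0.15,"dz":7.2,"yaw":0,"fingers":1}]'
python3 - <<'E'
from h import *
T=pose(); print(T[:3,3])
# arc: start angle from y
h=np.array([559.4,97.2])+105*np.array([-.0698,.9976]); d=(T[:2,3]-h)@np.array([-.0698,.9976]); t0=np.arccos(-d/250); print(t0)
for t in list(np.arange(1.3,0,-.1))+[.05,0,-.02]: print(round(t,2),round(25*(np.cos(t0)-np.cos(t)),2),round(25*(np.sin(t0)-np.sin(t)),2))
E
```

```text
time_s: 25.85
eef_pos: [555.1, 162.0, 344.1]
eef_rot: [0.001, -0.036, 0.999, 0.0]
force: [-0.4, -0.8, 5.2]
gripper_width: 9.6
finger_force: 58.7
[555.08122012 162.02053393 344.13185419]
1.4099364777441543
1.3 -2.68 0.59
1.2 -5.05 1.38
1.1 -7.34 2.4
1.0 -9.5 3.64
0.9 -11.54 5.09
0.8 -13.41 6.74
0.7 -15.12 8.57
0.6 -16.63 10.56
0.5 -17.94 12.69
0.4 -19.02 14.94
0.3 -19.88 17.29
0.2 -20.5 19.71
0.1 -20.87 22.18
0.05 -20.96 23.43
0 -21.0 24.68
-0.02 -20.99 25.18
```

Pinched with the same width as before. Lower along the arc.

```bash
python3 -m pendant '[{"dx":0,"dy":-1.3,"dz":0.25,"yaw":0,"fingers":1},{"dx":0,"dy":-2.68,"dz":0.59,"yaw":0,"fingers":1},{"dx":0,"dy":-3.88,"dz":0.95,"yaw":0,"fingers":1},{"dx":0,"dy":-5.05,"dz":1.38,"yaw":0,"fingers":1},{"dx":0,"dy":-6.2,"dz":1.87,"yaw":0,"fingers":1},{"dx":0,"dy":-7.34,"dz":2.4,"yaw":0,"fingers":1},{"dx":0,"dy":-8.44,"dz":3,"yaw":0,"fingers":1},{"dx":0,"dy":-9.5,"dz":3.64,"yaw":0,"fingers":1},{"dx":0,"dy":-10.54,"dz":4.34,"yaw":0,"fingers":1},{"dx":0,"dy":-11.54,"dz":5.09,"yaw":0,"fingers":1},{"dx":0,"dy":-12.5,"dz":5.9,"yaw":0,"fingers":1},{"dx":0,"dy":-13.41,"dz":6.74,"yaw":0,"fingers":1}]'; python3 -c "
from h import *
print(pose()[:3,3])"
```

```text
time_s: 27.35
eef_pos: [563.7, 27.9, 274.1]
eef_rot: [-0.001, -0.037, 0.999, -0.0]
force: [-0.3, -0.4, 0.8]
gripper_width: 9.4
finger_force: 64.6
[563.71114599  27.87019117 274.09926262]
```

```bash
python3 -m pendant '[{"dx":0,"dy":-0.9,"dz":0.9,"yaw":0,"fingers":1},{"dx":0,"dy":-1.71,"dz":1.83,"yaw":0,"fingers":1},{"dx":0,"dy":-2.48,"dz":2.8,"yaw":0,"fingers":1},{"dx":0,"dy":-3.22,"dz":3.82,"yaw":0,"fingers":1},{"dx":0,"dy":-3.9,"dz":4.87,"yaw":0,"fingers":1},{"dx":0,"dy":-4.53,"dz":5.95,"yaw":0,"fingers":1},{"dx":0,"dy":-5.1,"dz":7.06,"yaw":0,"fingers":1},{"dx":0,"dy":-5.61,"dz":8.2,"yaw":0,"fingers":1},{"dx":0,"dy":-6.07,"dz":9.36,"yaw":0,"fingers":1},{"dx":0,"dy":-6.47,"dz":10.55,"yaw":0,"fingers":1},{"dx":0,"dy":-6.8,"dz":11.75,"yaw":0,"fingers":1},{"dx":0,"dy":-7.09,"dz":12.97,"yaw":0,"fingers":1}]'; python3 -c "
from h import *
print(pose()[:3,3])"
```

```text
time_s: 28.85
eef_pos: [568.7, -43.1, 144.4]
eef_rot: [-0.001, -0.036, 0.999, -0.0]
force: [-3.9, -1.6, 1.1]
gripper_width: 9.7
finger_force: 66.3
[568.73023076 -43.10533042 144.4287276 ]
```

```bash
python3 -m pendant '[{"dx":0,"dy":-0.1,"dz":0.6,"yaw":0,"fingers":1},{"dx":0,"dy":-0.2,"dz":1.2,"yaw":0,"fingers":1},{"dx":0,"dy":-0.3,"dz":1.8,"yaw":0,"fingers":1},{"dx":0,"dy":-0.37,"dz":2.5,"yaw":0,"fingers":1},{"dx":0,"dy":-0.42,"dz":3.1,"yaw":0,"fingers":1},{"dx":0,"dy":-0.46,"dz":3.7,"yaw":0,"fingers":1},{"dx":0,"dy":-0.49,"dz":4.2,"yaw":0,"fingers":1},{"dx":0,"dy":-0.5,"dz":4.6,"yaw":0,"fingers":1},{"dx":0,"dy":-0.5,"dz":4.9,"yaw":0,"fingers":1},{"dx":0,"dy":-0.5,"dz":5.0,"yaw":0,"fingers":1},{"dx":0,"dy":-0.5,"dz":5.0,"yaw":0,"fingers":1}]'; python3 -c "
from h import *
print(pose()[:3,3])"
```

```text
time_s: 30.22
eef_pos: [569.1, -48.4, 94.8]
eef_rot: [-0.001, -0.036, 0.999, -0.001]
force: [-3.8, -3.2, -2.4]
gripper_width: 9.8
finger_force: 68.1
[569.06870667 -48.38662379  94.83815414]
```

```bash
python3 -m pendant '[{"dx":0,"dy":0,"dz":0.2,"yaw":0,"fingers":1},{"dx":0,"dy":0,"dz":0.4,"yaw":0,"fingers":1},{"dx":0,"dy":0,"dz":0.4,"yaw":0,"fingers":1}]';python3 -m pendant '[{"dx":0,"dy":0,"dz":0.2,"yaw":0,"fingers":1},{"dx":0,"dy":0,"dz":0.3,"yaw":0,"fingers":1},{"dx":0,"dy":0,"dz":0.3,"yaw":0,"fingers":1}]'
```

```text
time_s: 30.6
eef_pos: [569.1, -48.4, 91.8]
eef_rot: [-0.001, -0.036, 0.999, -0.0]
force: [-6.1, -2.5, 4.1]
gripper_width: 9.8
finger_force: 68.7
time_s: 30.98
eef_pos: [569.1, -48.4, 91.7]
eef_rot: [-0.001, -0.036, 0.999, 0.001]
force: [-12.7, -2.3, 20.6]
gripper_width: 9.9
finger_force: 70.4
```

The lid is on its stop (stiff, 20 N). Release, rise and check.

```bash
python3 -m pendant '[{"dx":0,"dy":0,"dz":-0.2,"yaw":0,"fingers":0.7},{"dx":0,"dy":0,"dz":-0.2,"yaw":0,"fingers":0.3},{"dx":0,"dy":0,"dz":-0.2,"yaw":0,"fingers":0.3},{"dx":0,"dy":0,"dz":-4,"yaw":0,"fingers":0.3},{"dx":0,"dy":0,"dz":-10,"yaw":0,"fingers":0.3},{"dx":0,"dy":0,"dz":-16,"yaw":0,"fingers":0.3},{"dx":0,"dy":-3,"dz":-22,"yaw":0,"fingers":0.3},{"dx":0,"dy":-3,"dz":-22,"yaw":0,"fingers":0.3},{"dx":0,"dy":-3,"dz":-22,"yaw":0,"fingers":0.3},{"dx":0,"dy":-3,"dz":-22,"yaw":0,"fingers":0.3}]'
python3 - <<'E'
from h import *
np.set_printoptions(precision=1,suppress=True)
ref={n:cv2.imread(f"pics/{n}.png").astype(int) for n in("scene","top")}
for n in("scene","top","wrist"):
    p=grab(n)
    if n!="wrist":
        d=np.abs(p["color"][:,:,::-1].astype(int)-ref[n]).max(2)
        b=(255,215,425,345) if n=="scene" else (200,155,340,305)
        m=d[b[1]:b[3],b[0]:b[2]]; print("chest area changed px >40:",(m>40).sum(),"of",m.size)
    for l in("lid_handle","pivot_sleeve","loose_bushing","shin_plate","cradle","stay_knuckle"):
        r=models.landmark_of(l,p)[:1]
        if r: print(n,l,round(r[0]["confidence"],2),np.array(r[0]["uv"]),atz(p,r[0]["uv"],93 if l=="lid_handle" else 0))
s=sensors.read_state(); print(s["force"],s["time_s"])
E
```

```text
time_s: 32.22
eef_pos: [571.0, -75.7, 306.3]
eef_rot: [-0.002, -0.038, 0.999, 0.0]
force: [0.2, 0.4, -0.3]
gripper_width: 30.0
finger_force: 0.0
chest area changed px >40: 3276 of 22100
scene lid_handle 0.79 [299.4 257.4] [569.8 -46.1  93. ]
scene pivot_sleeve 0.56 [185.3 283.8] [ 596.1 -305.     0. ]
scene loose_bushing 0.66 [130.3 254.2] [ 519.7 -469.2    0. ]
scene shin_plate 0.76 [488.4 279. ] [478.9 383.    0. ]
chest area changed px >40: 1466 of 21000
top pivot_sleeve 0.67 [438.2 218.9] [ 595.1 -305.     0. ]
top loose_bushing 0.82 [510.9 255.2] [ 510.2 -470.1    0. ]
top shin_plate 0.8 [136.7 267.3] [485.7 386.3   0. ]
top stay_knuckle 0.52 [512.5 255.4] [ 509.7 -473.8    0. ]
wrist lid_handle 0.95 [355.6 207.2] [567.7 -48.5  93. ]
wrist pivot_sleeve 0.96 [134.3 207. ] [ 603.7 -302.     0. ]
wrist shin_plate 0.4 [357.3 209.7] [588.  -36.9   0. ]
wrist stay_knuckle 0.4 [134.2 205.4] [ 601.7 -302.     0. ]
[ 0.5  0.  -0.2] 33.275
```

```bash
python3 -c "
from cell import workorder
print(workorder.hand_in())"
```

```text
the job is handed in; nothing more can be done
None
```

I handed the job in at about 33 s: the frame nearest the robot was seen in the black cradle before I closed the lid, the stay was broken, the lid was lowered by hand onto its stop, and the other parts were not seen to have moved; no verdict came back, and I viewed 13 pictures against the limit of 10.

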